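# Knock a stuck plug out of an adapter sleeve

## Task

A rubber plug is stuck in the bore of the white adapter sleeve in the knock-out stand. Take the push rod out of its blue holder, feel your way into the bore and push the plug right through, until it stands on the base plate clear of the sleeve, then put the rod back fully home in its holder and let go. Be gentle: the rod must never press on the sleeve, plug or stand with more than about 30 N, the gripper must not bump the stand, and the other things stay on the worktop where they are.

Things in the scene. Friction and masses are not known exactly. Their poses are not given: they have to be found in the camera images.
- stand: Knock-out stand, fixed: grey base plate 110 x 90 x 12 mm, four columns, aluminium collar (68 mm outside, 49 mm inside, top at 66 mm). Origin: centre of the base plate's underside, z up. In the collar stands a white plastic sleeve with a flat flange 47 mm wide, top (the rim) at 72 mm; its lower end is at 32 mm. A straight vertical bore, 16 mm in diameter, runs right through the sleeve.
- collar (a point): Point on the stand's vertical axis at the height of the sleeve's flat rim (no lead-in), 72 mm above the stand's origin. The sleeve has been shoved to one side of the collar: the bore's axis always lies 5.5 mm beside this point, in a direction that differs every time and is not measured; find it by feel or by eye. The sleeve stays put under light side forces.
- plug (a joint): How far the orange rubber plug has been pushed down (m): 0 at the start, 0.032 when it stands on the base plate (hard stop). It is 16 mm long; its top starts 12 mm below the rim and leaves the bore's lower end at 0.028. It resists with 7 N pushed very slowly and 2.5 N more for each 10 mm/s, and stays where it is left; push at 20 mm/s or less.
- rod: Push rod, 0.10 to 0.16 kg, upright in the holder. Origin: centre of its flat lower tip, z up along the rod. Steel shaft 12 mm in diameter from the tip to 62 mm, shoulder disc 26 mm in diameter from 62 to 67 mm, black square handle 22 x 22 mm (flats square to the rod's x and y axes) from 67 to 117 mm. In the holder the shoulder's underside rests on the holder's top.
- rod_handle (a point): Centre of the rod's square handle, 92 mm above the tip; grip here across two opposite flats.
- holder: Blue block 60 x 60 x 70 mm, fixed. Origin: centre of its underside. In the middle of its top a round vertical hole, 15.5 mm in diameter with a 2 mm chamfer at the mouth, 66 mm deep.
- holder_hole0 (a point): Centre of the mouth of the holder's hole, on its top, 70 mm above the holder's origin. With the rod fully home the rod's tip is 62 mm below this point.
- sample_cup: Bystander: sample cup with red lid, 64 mm wide, 66 mm high; origin under its centre. Leave alone.
- tape_roll: Bystander: roll of tape lying flat, 104 mm wide, 19 mm high. Leave alone.
- timer: Bystander: small white timer, 58 x 66 x 19 mm. Leave alone.
- label_roll: Bystander: white label roll, 72 mm wide, 32 mm high. Leave alone.
- forceps: Bystander: steel forceps lying flat, 16 x 126 x 8 mm. Leave alone.
Not all that is in view belongs to the job. There is more than one size of the rod; the job needs the larger.

How it is judged:
On the way, in this order (a step that is already met when the one before it is completed fails the run):
1. the rod is in the bore, its tip at least 5 mm below the rim, and the plug is not yet out (z of rod in the frame of stand below 0.067 m and horizontal distance between rod and stand below 0.011 m and value of joint plug below 0.027 m), for 0.05 s.
2. the plug has been pushed out of the bore with the rod, whose tip is through the sleeve (value of joint plug above 0.0285 m and z of rod in the frame of stand below 0.034 m and horizontal distance between rod and stand below 0.011 m), for 0.05 s.
At the end, for the whole second after the job is handed in: The plug stands clear below the sleeve (pushed down more than 28.5 mm), and the rod stands upright and still in the holder's hole, home to within 3 mm, released (value of joint plug above 0.0285 m and z of rod in the frame of holder_hole0 below -0.059 m and horizontal distance between rod and holder_hole0 below 0.006 m and angle between rod's own z axis and vertical below 0.08 rad and linear speed of rod below 0.02 m/s and contact force between the fingers and rod below 0.1 N); the robot touches nothing.
It fails at once if the rod pressed on sleeve, plug or stand with more than 32 N (contact force between rod and stand above 32 N).
It fails at once if the gripper or arm struck or pushed the stand (contact force between the arm and stand above 15 N).
It fails at once if a bystander was moved by more than 30 mm (distance of any of sample_cup, tape_roll, timer, label_roll, forceps from where it was at the start of the episode above 0.03 m).
It also fails if it takes over 61 s, if anything falls off the work surface, if the arm or the gripper's body presses on something with over 40 N, if the wrist force passes 120 N, or if a joint passes its speed limit or range.

## Robot

A 7-joint arm with a two-finger parallel gripper is mounted at the origin on a cart in front of the work surface, level with it; the furniture and walls round the work are solid. World frame = base frame: x ahead of the robot, y to its left, z up, the work surface at z = 0. Lengths are in m, angles in rad, forces in N, time in s.
With the tool pointing down it reaches from about 0.425 to 0.875 m from the base axis. Payload 4.7 kg.
Tool frame: the origin (TCP) lies on the centre line of the jaws, within the pads' length; the fingertips stand ahead of it and the grasp point (between the pads) lies 2 mm behind it (nose_length is the z of the fingertips in the tool frame, in m); z points along the fingers, y is the line along which they close (so a half turn about z gives the same grasp; the last joint's range is limited). The gripper opens to 87 mm and grips with 3 to 60 N. Pads are 19 mm wide; open, the fingers measure 117 mm over their backs; the gripper's body (75 mm by 190 mm) begins 51 mm behind the grasp point.
Start: joints at [1.138, 0.321, -0.07, 1.45, 0.023, 1.371, -0.057], TCP at [0.281, -0.586, 0.24] pointing down, gripper open.
Joint ranges: [-2.86, 2.86], [-0.3, 2.09], [-1.38, 1.24], [0.06, 2.45], [-1.56, 4.7], [0.09, 2.05], [-2.69, 2.69]. Speed limits (rad/s): [2.57, 2.57, 3.14, 3.14, 3.14, 3.14, 3.14].

## Interface

Orientations are given as a rotation vector (axis times angle).
In Python, from bench import * gives the robot as it stands.
- The arm moves only by the tool send_rows, never from a script. Its arguments are lists of equal length, an entry for each row: "xyz": the shift along the tool's x, y, z in mm, a list of three; "dr": the turn, a rotation vector about the tool's x, y, z in rad, a list of three. A call has exactly 10 rows; each row is the pose to reach, as a shift and turn from the pose commanded when the call began, along the tool's axes at that moment; what a row does not reach only later rows make up. A row lasts 1/12 s, in which the tool goes at most 41.7 mm and 7.16 degrees, less where a joint would pass 70% of its speed; a pose out of reach is approached as far as the arm can. A call with a gripper value outside its range is refused whole. "jaw" is the finger opening in mm, from 0 to 87, set as the call begins (left out, the last holds). The fingers move at their own pace and stop on an object; "grip_force" is the grip in N (left out, the last holds). Time passes only in rows, so rows that repeat a pose let the fingers close, or fill a call up. It gives the time, the measured TCP pose, the force, the opening and the grip force at its end, in the units of the state.
- get_state(): the state, without advancing time (a new reading comes with each control period).
- get_image(name): name is "side" or "top"; returns the picture (420x560x3 uint8, red, green, blue); there is no depth.
- calibration(name): a dict with "vfov" (degrees; the focal length in pixels is half the picture's height over the tangent of half this angle, whatever the lens; pixels are square), "cx", "cy" (the principal point, pixels), "k1" (the pictures are not rectified: a ray, as slopes to the right and down, at radius r is drawn at 1 + k1 r^2 times it, then the intrinsics apply), "rvec" (rotation vector, rad) and "tvec" (3), from world to camera coordinates, as OpenCV has them. Camera axes: x right, y down, z forward; pixel columns grow to the right and rows downward; lengths in m; the calibration is good to about 2 mm. A picture is of the moment at which its call begins. calibration takes no time and is no camera call.
- close_job(): hands the job in; it is judged then, once.
The state is a dict: "time": time; "joint_positions": joint angles; "qd": joint speeds; "joint_torque": joint torques, N m; "position": TCP position; "tool_rot": TCP orientation; "ft_force": force on the tool from outside, world axes, zero at the start; "torque": the same for the moment, N m; "grip_width": opening from 0.0 (shut) to 1.0 (fully open); "grip_force": force on a finger pad.
Only numpy, scipy, OpenCV 4.12 (cv2) and the standard library are available. Lean on these libraries where they do the work, as an engineer would, in place of code of your own. Each camera call takes 0.05 s, during which the arm holds its last target. There are 200 camera calls.

## Working session

There is one attempt and no reset: what is moved stays moved. The work goes in short steps, Python scripts to look and compute and a tool call to move; the robot and the scene stay as the last step left them, time stands still between calls to the robot, and variables do not carry over. Pictures are saved under pics/ and viewed, at most 10 in all, crops included, and the job is handed in when it is done.

Besides the shell and the picture viewer there is one more tool, called after ">>>" by a JSON object that holds its "op" and its "data". send_rows: Moves the arm, as the interface text tells. Its arguments: {"type":"object","properties":{"xyz":{"type":"array"},"dr":{"type":"array"},"jaw":{"type":"number"},"grip_force":{"type":"number"}},"required":["xyz","dr"]}

```bash
mkdir -p pics; ls
cat > h.py <<'E'
from bench import *
import numpy as np, cv2
def cam(n):
    c=calibration(n); f=210/np.tan(np.radians(c["vfov"])/2)
    R=cv2.Rodrigues(np.array(c["rvec"],float))[0]; return c,f,R,np.array(c["tvec"],float)
def ray(n,u,v):
    c,f,R,t=cam(n); d=np.array([(u-c["cx"])/f,(v-c["cy"])/f]); s=d.copy()
    for _ in range(30): s=d/(1+c["k1"]*(s@s))
    return -R.T@t, R.T@np.array([s[0],s[1],1])
def onz(n,u,v,z):
    o,d=ray(n,u,v); return o+d*(z-o[2])/d[2]
def proj(n,p):
    c,f,R,t=cam(n); q=R@np.array(p)+t; s=q[:2]/q[2]; s=s*(1+c["k1"]*(s@s)); return s*f+[c["cx"],c["cy"]]
def tri(a,b):
    (o,d),(p,e)=ray(*a),ray(*b); M=np.array([d,-e]).T; x=np.linalg.lstsq(M,p-o,rcond=None)[0]
    A,B=o+d*x[0],p+e*x[1]; return (A+B)/2, np.linalg.norm(A-B)
def save(n,f): 
    i=get_image(n); np.save(f"pics/{f}.npy",i); cv2.imwrite(f"pics/{f}.png",i[:,:,::-1]); return i
E
python3 - <<'E'
from h import *
a=save("top","t0");b=save("side","s0")
s=get_state();print(s)
for n in("top","side"):
    o,_=ray(n,280,210);print(n,o,calibration(n))
E
```

```text
pics
{'time': 0.1, 'joint_positions': array([ 1.13809589,  0.32178211, -0.07006833,  1.45156348,  0.02261662,
        1.37079265, -0.05688945]), 'qd': array([ 0.00084107, -0.00383738, -0.00063457, -0.00432543, -0.00013403,
       -0.0019458 ,  0.00106316]), 'joint_torque': array([ 5.47330058e-05, -4.92572057e+01, -4.05578529e-01, -3.13396990e+01,
       -6.40660431e-02,  3.95199435e-02,  7.49266155e-05]), 'position': array([ 0.28059409, -0.58579632,  0.23854389]), 'tool_rot': array([-3.06186961e+00, -6.95676009e-01,  7.85768361e-04]), 'ft_force': array([ 0.63466574,  0.13217786, -0.32411562]), 'torque': array([-0.03759358,  0.00177746,  0.02158047]), 'grip_force': 0.0, 'grip_width': 0.9997122565025799}
top [ 0.2856247  -0.14767321  1.24315507] {'vfov': 48.73457455494856, 'cx': 279.41797830278335, 'cy': 211.03381783376085, 'k1': 0.04730709950288822, 'rvec': array([ 2.01836936, -2.21553519,  0.22149495]), 'tvec': array([-0.11846338,  0.54010177,  1.15891323])}
side [ 0.46105395 -0.82993573  0.67493208] {'vfov': 57.51929037788664, 'cx': 279.1185234310608, 'cy': 218.0387041806745, 'k1': -0.026188753111660464, 'rvec': array([ 2.30780489, -0.11136517,  0.04572748]), 'tvec': array([-0.53627673, -0.02731219,  1.03371112])}
```

```bash
ls pics; python3 -c "
import bench;print(getattr(bench,'nose_length',None))"
```

```text
s0.npy
s0.png
t0.npy
t0.png
0.017
```

View pics/t0.png

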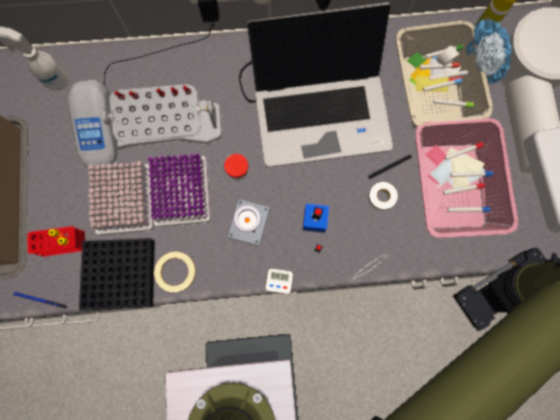

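View pics/s0.png

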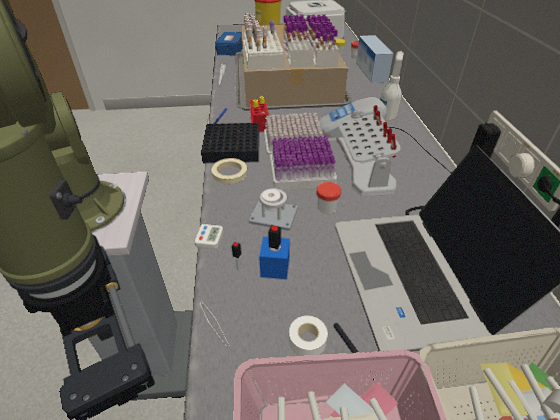

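The top view shows the stand at about (248,221) and the blue holder, with a rod in it, at (316,216). In the side view they are at (272,207) and (275,255).

Candidates for the rod:
- Rod in the blue holder: top (317,212), side (275,235). It has the larger handle, so I choose this one.
- Small free-standing rod: top (319,248), side (237,250).

I'll check the choice in a close crop.

Run:
```python
from h import *
a=np.load("pics/t0.npy");b=np.load("pics/s0.npy")
A=cv2.resize(a[190:260,220:340],None,fx=5,fy=5,interpolation=cv2.INTER_CUBIC)[:,:,::-1]
B=cv2.resize(b[180:285,220:320],None,fx=5,fy=5,interpolation=cv2.INTER_CUBIC)[:,:,::-1]
B=cv2.resize(B,(238,250)) if 0 else B
cv2.imwrite("pics/c1.png",A);cv2.imwrite("pics/c2.png",B)
def cen(im,m,box):
    x0,y0,x1,y1=box; mm=np.zeros(m.shape,bool);mm[y0:y1,x0:x1]=1
    c=max(cv2.findContours((m&mm).astype(np.uint8),cv2.RETR_EXTERNAL,cv2.CHAIN_APPROX_NONE)[0],key=cv2.contourArea)
    return cv2.minAreaRect(c)
for n,im,box in(("top",a,(295,195,340,240)),("side",b,(255,220,300,290))):
    r,g,bl=[im[:,:,i].astype(int) for i in range(3)]
    print(n,"blue",cen(im,(bl>120)&(r<80)&(bl>g+50),box),"red",cen(im,(r>120)&(g<80)&(bl<110),box),"dark",cen(im,(r<60)&(bl<60)&(g<60),box))
```

```text
top blue ((315.6524353027344, 216.1280517578125), (23.853212356567383, 23.521915435791016), 6.34019136428833) red ((318.0000305175781, 211.00003051757812), (5.656853675842285, 5.656853675842285), 45.0) dark ((315.82757568359375, 216.43101501464844), (6.31364107131958, 3.156820774078369), 21.801406860351562)
side blue ((274.4586486816406, 247.49656677246094), (28.23546600341797, 20.51223373413086), 4.763640880584717) red ((274.0, 228.0), (4.0, 6.0), 90.0) dark ((274.5, 237.5), (21.0, 11.0), 90.0)
```

View pics/c1.png

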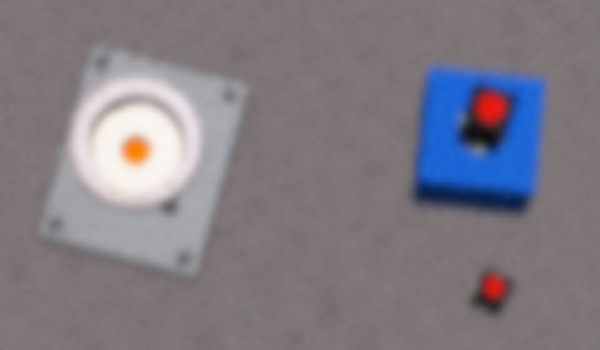

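View pics/c2.png

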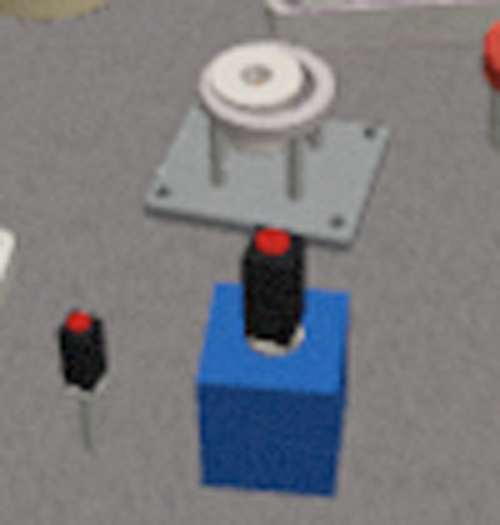

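The crops confirm the choice. The rod in the blue holder, with its red cap at top (318,211) and side (274,228), is clearly larger than the loose one at (318,248). In the top view the orange plug shows in the bore at about (246.7,220), inside the white flange.

Run:
```python
from h import *
a=np.load("pics/t0.npy").astype(float);b=np.load("pics/s0.npy").astype(float)
def wc(w,box):
    x0,y0,x1,y1=box; w=np.clip(w[y0:y1,x0:x1],0,None); Y,X=np.mgrid[y0:y1,x0:x1]; return (w*X).sum()/w.sum(),(w*Y).sum()/w.sum()
red=lambda i:i[:,:,0]-np.maximum(i[:,:,1],i[:,:,2])-40
tr=wc(red(a),(308,204,328,219)); sr=wc(red(b),(266,222,283,234))
P,g=tri(("top",*tr),("side",*sr)); print("rod top",tr,sr,P,g, onz("top",*tr,.125),onz("side",*sr,.125))
tp=wc(a[:,:,0]-a[:,:,2]-60,(236,210,258,232)); print("plug",tp,onz("top",*tp,.066))
def ell(i,box,th):
    x0,y0,x1,y1=box; m=cv2.resize(i[y0:y1,x0:x1].min(2),None,fx=8,fy=8,interpolation=cv2.INTER_CUBIC)>th
    c=max(cv2.findContours(m.astype(np.uint8),cv2.RETR_EXTERNAL,cv2.CHAIN_APPROX_NONE)[0],key=cv2.contourArea)
    (x,y),ax,an=cv2.fitEllipse(cv2.convexHull(c)); return ((x+.5)/8-.5+x0,(y+.5)/8-.5+y0),np.array(ax)/8
for n,i,box in(("top",a,(232,203,264,234)),("side",b,(257,185,290,210))):
    print(n,np.percentile(i[box[1]:box[3],box[0]:box[2]].min(2),[10,30,50,70,85,95]))
    for th in(205,220,230): e=ell(i,box,th); print(th,e,onz(n,*e[0],.072))
# collar centre from top: bright outer
e=ell(a,(228,200,268,236),185);print("collar",e,onz("top",*e[0],.066))
# blue top / holder
m=((a[:,:,2]>150)&(a[:,:,0]<110)&(a[:,:,2]>a[:,:,0]+60)).astype(np.uint8);m[:190]=0;m[245:]=0;m[:,:295]=0;m[:,345:]=0
c=max(cv2.findContours(m,0,1)[0],key=cv2.contourArea);R=cv2.minAreaRect(c);print("holder",R,onz("top",*R[0],.07))
bx=[onz("top",*p,.07) for p in cv2.boxPoints(R)];d=bx[1]-bx[0];print("holder yaw",np.degrees(np.arctan2(d[1],d[0]))%90)
# handle: edges of dark shape, angles
B=cv2.resize(b[220:250,260:290],None,fx=14,fy=14,interpolation=cv2.INTER_CUBIC)
A=cv2.resize(a[200:226,303:333],None,fx=14,fy=14,interpolation=cv2.INTER_CUBIC)
cv2.imwrite("pics/h1.png",np.hstack([np.vstack([A,np.zeros((56,420,3))]),B])[:,:,::-1].clip(0,255))
for n in "top","side":
    for q in([0,0,.01],[.01,0,0],[0,.01,0]): print(n,q,proj(n,P+q)-proj(n,P))
```

```text
rod top (np.float64(317.70663628595844), np.float64(211.35403019082884)) (np.float64(274.0487067517635), np.float64(227.8263352368156)) [ 0.50306663 -0.2603917   0.12680738] 0.0011231449250568618 [ 0.50284857 -0.26062024  0.125     ] [ 0.50376438 -0.25835191  0.125     ]
plug (np.float64(246.8310214375788), np.float64(219.8520386717108)) [ 0.50909062 -0.08205916  0.066     ]
top [138.   164.   179.   214.   230.35 239.  ]
205 ((246.88297176361084, 217.53401470184326), array([24.08003235, 24.94709969])) [ 0.51397716 -0.08300313  0.072     ]
220 ((246.24648189544678, 220.04094314575195), array([17.07064438, 21.78465843])) [ 0.50759991 -0.08086119  0.072     ]
230 ((246.93013668060303, 219.72201347351074), array([16.13689423, 16.66541672])) [ 0.50826626 -0.0826736   0.072     ]
side [118. 127. 141. 174. 196. 208.]
205 ((270.8284492492676, 194.4199914932251), array([10.70399189, 16.72754288])) [ 0.51017777 -0.08189277  0.072     ]Traceback (most recent call last):
  File "<stdin>", line 15, in <module>
  File "<stdin>", line 11, in ell
ValueError: max() iterable argument is empty
```

Run:
```python
from h import *
a=np.load("pics/t0.npy").astype(float);b=np.load("pics/s0.npy").astype(float)
P=np.array([.503,-.26,.125])
m=((a[:,:,2]>150)&(a[:,:,0]<110)&(a[:,:,2]>a[:,:,0]+60)).astype(np.uint8);m[:190]=0;m[245:]=0;m[:,:295]=0;m[:,345:]=0
c=max(cv2.findContours(m,0,1)[0],key=cv2.contourArea);R=cv2.minAreaRect(c);print("holder",R,onz("top",*R[0],.07))
bx=[onz("top",*p,.07) for p in cv2.boxPoints(R)];d=bx[1]-bx[0];print("holder yaw",np.degrees(np.arctan2(d[1],d[0]))%90)
B=cv2.resize(b[220:250,260:290],None,fx=13,fy=13,interpolation=cv2.INTER_CUBIC)
A=cv2.resize(a[200:230,303:333],None,fx=13,fy=13,interpolation=cv2.INTER_CUBIC)
cv2.imwrite("pics/h1.png",np.hstack([A,B])[:,:,::-1].clip(0,255))
for n in "top","side":
    for q in([0,0,.01],[.01,0,0],[0,.01,0]): print(n,q,proj(n,P+q)-proj(n,P))
s=onz("top",318.5,248,.06);print("small rod",s)
R=cv2.Rodrigues(get_state()["tool_rot"])[0];print(R)
```

```text
holder ((316.0000305175781, 215.50001525878906), (23.980398178100586, 23.482879638671875), 5.710593223571777) [ 0.50310858 -0.26061213  0.07      ]
holder yaw 78.47139582190779
top [0, 0, 0.01] [ 0.32286832 -0.81549151]
top [0.01, 0, 0] [-0.44280558 -3.96014478]
top [0, 0.01, 0] [-4.04517421  0.37097756]
side [0, 0, 0.01] [-0.05823114 -3.50833741]
side [0.01, 0, 0] [ 4.80510849 -0.32703533]
side [0, 0.01, 0] [-0.4058946  -3.30169431]
small rod [ 0.42010225 -0.25872604  0.06      ]
[[ 9.01822734e-01  4.32105327e-01 -8.61704032e-04]
 [ 4.32106171e-01 -9.01821438e-01  1.53360166e-03]
 [-1.14425722e-04 -1.75538447e-03 -9.99998453e-01]][ WARN:0@0.065] global loadsave.cpp:1063 imwrite_ Unsupported depth image for selected encoder is fallbacked to CV_8U.
```

View pics/h1.png

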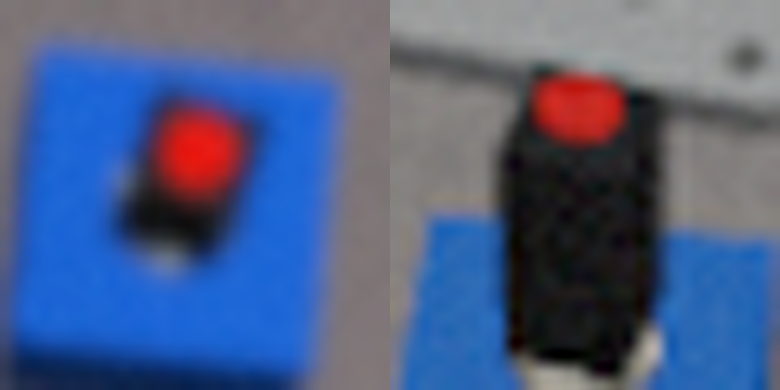

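The handle's yaw is about -20.5° (or 69.5°), and the bore lies at rod + (0.0063, 0.178). I'll move above the rod, turning so the jaws close along world ±y.

>>> {"op": "send_rows", "data": {"xyz": [[20,-12,0],[55,-32,0],[95,-55,0],[135,-78,0],[175,-101,0],[215,-124,0],[255,-147,0],[292,-169,0],[322,-186,0],[341,-197,0]], "dr": [[0,0,0.08],[0,0,0.16],[0,0,0.25],[0,0,0.34],[0,0,0.43],[0,0,0.52],[0,0,0.61],[0,0,0.7],[0,0,0.77],[0,0,0.805]], "jaw": 60}}

```text
time: 0.93
position: [0.5041, -0.2586, 0.2393]
tool_rot: [-3.09, 0.563, 0.0]
ft_force: [1.0, -0.9, -1.0]
grip_width: 0.694
grip_force: 0.0
```

```bash
cat >> h.py <<'E'
def to(w):
    s=get_state(); R=cv2.Rodrigues(s["tool_rot"])[0]
    print("t",s["time"],"pos",s["position"].round(4),"F",s["ft_force"].round(1),"w",round(s["grip_width"]*87,1),"gf",round(s["grip_force"],1),"xaxis",R[:,0].round(3),"z",R[:,2].round(4))
    if w is not None: print("tool shift mm",(R.T@(np.array(w)-s["position"])*1000).round(1))
E
python3 -c "
from h import *
to([.5031,-.2603,.098])"
```

```text
t 0.9333 pos [ 0.5041 -0.2586  0.2393] F [ 1.  -0.9 -1. ] w 60.3 gf 0.0 xaxis [ 0.936 -0.353 -0.   ] z [-1.e-04  3.e-04 -1.e+00]
tool shift mm [ -0.3   1.9 141.3]
```

>>> {"op": "send_rows", "data": {"xyz": [[0,0,12],[0,0,35],[0,0,60],[0,0,84],[0,0,104],[0,0,120],[0,0,131],[0,0,138],[0,0,141],[0,0,141]], "dr": [[0,0,0],[0,0,0],[0,0,0],[0,0,0],[0,0,0],[0,0,0],[0,0,0],[0,0,0],[0,0,0],[0,0,0]]}}

```text
time: 1.77
position: [0.5031, -0.2613, 0.0983]
tool_rot: [-3.091, 0.56, 0.001]
ft_force: [-0.9, -0.1, 1.1]
grip_width: 0.685
grip_force: 0.0
```

Run:
```python
from h import *
to([.5031,-.2603,.098])
a=save("top","t1");b=save("side","s1")
A=cv2.resize(a[195:240,290:350],None,fx=6,fy=6,interpolation=cv2.INTER_CUBIC)
B=cv2.resize(b[200:270,240:310],None,fx=6,fy=6,interpolation=cv2.INTER_CUBIC)
A=cv2.copyMakeBorder(A,0,B.shape[0]-A.shape[0],0,0,0)
cv2.imwrite("pics/g1.png",np.hstack([A,B])[:,:,::-1])
```

```text
t 1.7667 pos [ 0.5031 -0.2613  0.0983] F [-0.9 -0.1  1.1] w 59.6 gf 0.0 xaxis [ 0.937 -0.351 -0.   ] z [-4.e-04  2.e-04 -1.e+00]
tool shift mm [-0.4 -0.9  0.3]
```

View pics/g1.png

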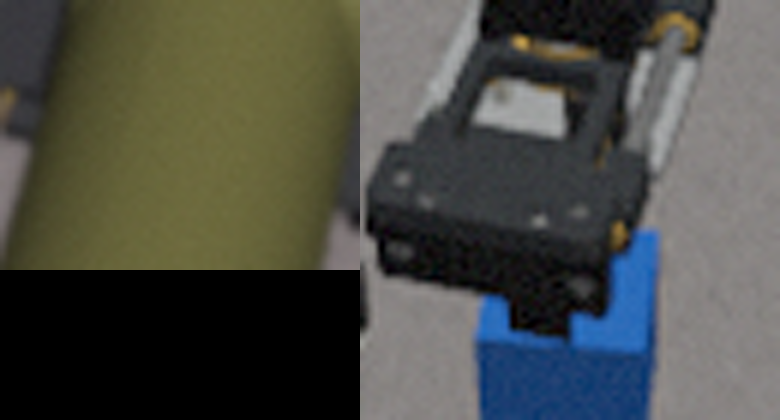

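The side view shows the fingers straddling the handle at about (326..332, 245) in the picture, with the holder just below and no contact. The arm hides the top view. Closing now.

>>> {"op": "send_rows", "data": {"xyz": [[0,0,0],[0,0,0],[0,0,0],[0,0,0],[0,0,0],[0,0,0],[0,0,0],[0,0,0],[0,0,0],[0,0,0]], "dr": [[0,0,0],[0,0,0],[0,0,0],[0,0,0],[0,0,0],[0,0,0],[0,0,0],[0,0,0],[0,0,0],[0,0,0]], "jaw": 15, "grip_force": 40}}

```text
time: 2.7
position: [0.5032, -0.2612, 0.0986]
tool_rot: [3.091, -0.56, -0.0]
ft_force: [-0.5, 1.0, 0.9]
grip_width: 0.249
grip_force: 38.8
```

```bash
python3 -c "
from h import *
to([.5031,-.2603,.098]);print(get_state()['torque'])"
```

```text
t 2.7 pos [ 0.5032 -0.2612  0.0986] F [-0.5  1.   0.9] w 21.6 gf 38.8 xaxis [ 0.937 -0.351 -0.   ] z [-0.e+00 -1.e-04 -1.e+00]
tool shift mm [-0.5 -0.8  0.6]
[0.07874211 0.0451896  0.00474056]
```

>>> {"op": "send_rows", "data": {"xyz": [[0,0,-4],[0,0,-12],[0,0,-24],[0,0,-38],[0,0,-52],[0,0,-66],[0,0,-78],[0,0,-86],[0,0,-90],[0,0,-90]], "dr": [[0,0,0],[0,0,0],[0,0,0],[0,0,0],[0,0,0],[0,0,0],[0,0,0],[0,0,0],[0,0,0],[0,0,0]]}}

```text
time: 3.53
position: [0.5038, -0.2615, 0.1898]
tool_rot: [3.091, -0.56, 0.003]
ft_force: [0.2, 0.2, -1.3]
grip_width: 0.253
grip_force: 38.8
```

```bash
python3 -c "
from h import *
to([.5095,-.0826,.1886]);print(get_state()['torque'])"
```

```text
t 3.5333 pos [ 0.5038 -0.2615  0.1898] F [ 0.2  0.2 -1.3] w 22.0 gf 38.8 xaxis [ 0.937 -0.351  0.002] z [ 0.0017 -0.0011 -1.    ]
tool shift mm [ -57.4 -169.5    1. ]
[ 0.04723996  0.03775794 -0.03401065]
```

>>> {"op": "send_rows", "data": {"xyz": [[-3,-9,0],[-10,-28,0],[-18,-53,0],[-27,-80,0],[-36,-107,0],[-44,-131,0],[-51,-150,0],[-55,-163,0],[-57,-169,0],[-57,-169,0]], "dr": [[0,0,0],[0,0,0],[0,0,0],[0,0,0],[0,0,0],[0,0,0],[0,0,0],[0,0,0],[0,0,0],[0,0,0]]}}

```text
time: 4.37
position: [0.5087, -0.0806, 0.1879]
tool_rot: [-3.092, 0.554, 0.002]
ft_force: [-0.6, -0.4, -2.0]
grip_width: 0.256
grip_force: 38.8
```

Run:
```python
from h import *
to([.5095,-.0826,.1886])
b=save("side","s2")
B=cv2.resize(b[135:235,230:320],None,fx=6,fy=6,interpolation=cv2.INTER_CUBIC)
cv2.imwrite("pics/g2.png",B[:,:,::-1])
s=get_state()["position"]
print([ (proj("side",[s[0],s[1],z])-[230,135])*6 for z in(.098,.16)], (proj("side",[.5095,-.082,.072])-[230,135])*6)
```

```text
t 4.3667 pos [ 0.5087 -0.0806  0.1879] F [-0.6 -0.4 -2. ] w 22.2 gf 38.8 xaxis [ 0.938 -0.347 -0.001] z [-1.3e-03  7.0e-04 -1.0e+00]
tool shift mm [ 1.5  1.6 -0.7]
[array([240.34217605, 308.1729183 ]), array([237.44289984, 182.62933015])] [243.37510712 356.78036738]
```

View pics/g2.png

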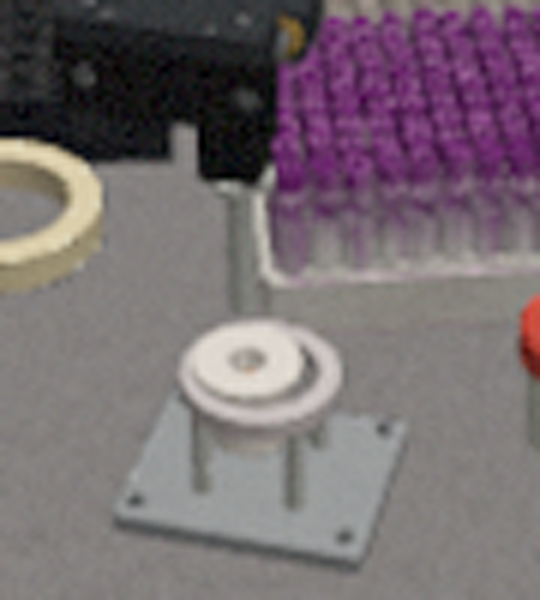

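The side view shows the shaft hanging over the stand, with its tip at about (242,312) in the crop. The bore is at (247,360), inside the sleeve, which is shifted to the left in the collar. I'll measure both numerically.

Run:
```python
from h import *
b=np.load("pics/s2.npy").astype(float)
g=b.mean(2)
# shaft columns: darkness vs. neighbours, rows 172..182
for v in (170,173,176,179,182,184,186,187,188): print(v,g[v,262:280].round(0).astype(int))
print("hole")
for v in range(189,202): print(v,g[v,260:284].round(0).astype(int))
```

```text
170 [129 130 130 133 135 123 100 109 117 120 162 190 126  74  86  83  91  88]
173 [131 129 131 130 131 123  97 107 119 124 154 182 148  87  92 108 108 110]
176 [130 134 129 128 129 115  98 105 119 126 133 170 177 100  93 108 109 108]
179 [132 127 128 130 132 125 109 103 120 125 117 162 194 150 122 110 118 120]
182 [128 127 130 129 131 122 104 108 120 127 120 103 119 156 167 166 159 156]
184 [127 128 127 127 129 124 106 105 117 125 125 117 109 123 133 134 132 134]
186 [130 130 132 127 129 127 114 105 120 130 129 123 115 128 135 133 132 132]
187 [129 129 129 129 128 125 125 117 125 125 124 125 123 128 133 131 130 131]
188 [130 131 129 126 126 130 137 148 156 160 169 169 169 165 162 147 126 128]
hole
189 [130 131 124 125 123 130 160 181 187 197 199 201 209 209 210 200 189 179
 166 163 154 142 132 134]
190 [129 129 129 133 157 185 203 216 218 218 216 217 215 216 216 211 207 200
 194 193 187 174 148 123]
191 [129 128 143 174 203 215 217 216 214 216 216 216 216 218 215 216 214 213
 200 189 193 197 185 160]
192 [123 137 173 207 217 216 214 215 213 213 208 202 206 214 215 216 215 217
 211 18
[... 245 characters left out ...]
 215 217 215 208 177 160 176 158 149 149 190 218 215 216
 218 209 164  87 127 181]
196 [174 189 190 215 215 215 215 215 202 175 170 157 168 192 208 214 215 216
 219 206 148 110 117 167]
197 [179 186 175 205 217 216 215 216 212 209 204 198 208 219 214 216 215 218
 219 192 125 121 124 170]
198 [166 196 171 168 202 214 217 215 216 215 215 216 214 217 216 215 216 210
 196 159 122 114 143 191]
199 [143 192 192 167 162 187 203 215 219 217 218 217 220 220 217 211 204 180
 145 125 124 132 171 199]
200 [113 165 195 190 165 147 162 184 194 199 206 203 200 202 197 181 162 142
 125 125 148 174 192 199]
201 [ 97 122 173 195 194 179 159 144 134 141 160 155 147 149 150 145 140 141
 146 157 184 200 199 194]
```

>>> {"op": "send_rows", "data": {"xyz": [[0.2,0.4,2],[0.5,0.8,6],[0.8,1.3,11],[1,1.6,16],[1,1.6,20],[1,1.6,22],[1,1.6,23],[1,1.6,23],[1,1.6,23],[1,1.6,23]], "dr": [[0,0,0],[0,0,0],[0,0,0],[0,0,0],[0,0,0],[0,0,0],[0,0,0],[0,0,0],[0,0,0],[0,0,0]]}}

```text
time: 5.25
position: [0.5097, -0.0848, 0.1658]
tool_rot: [3.091, -0.559, 0.001]
ft_force: [-0.5, 0.3, -1.9]
grip_width: 0.255
grip_force: 38.8
```

Run:
```python
from h import *
to([.5092,-.0826,.1626])
P=[];F=[]
for i in range(4):
    b=save("side",f"s3_{i}"); s=get_state();P.append(s["position"]);F.append(s["ft_force"])
print(np.array(P).round(4),np.array(F).round(1))
b=np.mean([np.load(f"pics/s3_{i}.npy").astype(float) for i in range(4)],0);g=b.mean(2)
for v in range(184,202): print(v,g[v,260:284].round(0).astype(int))
```

```text
t 5.25 pos [ 0.5097 -0.0848  0.1658] F [-0.5  0.3 -1.9] w 22.2 gf 38.8 xaxis [ 0.937 -0.35   0.001] z [ 6.e-04 -2.e-04 -1.e+00]
tool shift mm [-1.2 -1.9  3.2]
[[ 0.5097 -0.0848  0.1658]
 [ 0.5097 -0.0848  0.1658]
 [ 0.5097 -0.0848  0.1658]
 [ 0.5096 -0.0848  0.1657]] [[-0.1  0.2 -1.2]
 [-0.6  0.3 -1.5]
 [-0.2  0.1 -1.1]
 [-0.5  0.2 -1.7]]
184 [130 130 127 129 130 128 128 133 120  96 110 121 129 124 109 124 134 132
 135 136 135 135 132 132]
185 [128 129 127 130 130 130 129 130 120  96 109 122 130 127 106 126 134 133
 133 136 137 135 133 132]
186 [128 129 128 130 130 129 128 131 121  99 109 121 129 126 118 128 133 130
 132 134 136 137 138 137]
187 [129 128 129 130 129 129 126 129 123 102 110 121 125 127 126 127 134 130
 130 133 134 137 137 135]
188 [130 129 130 131 128 127 125 130 125 100 109 120 122 146 172 165 159 148
 127 129 132 133 134 135]
189 [129 130 129 128 126 131 160 184 167 109 105 122 122 172 212 201 190 180
 166 164 156 144 131 133]
190 [131 129 126 132 159 184 204 218 200 118 108 120 120 178 220 212 206 200
 196 193 189 176 148 125]
191 [129 128 139 174 204 215 217 218 2
[... 394 characters left out ...]
 215 215 216 210 178 138 131 129 135 148 190 217 215 215
 218 209 163  89 128 182]
196 [173 189 191 218 216 215 216 215 202 177 173 159 168 192 210 216 215 217
 219 206 150 110 112 169]
197 [179 187 173 204 217 215 215 216 214 210 205 200 208 218 216 216 217 218
 218 194 128 120 121 171]
198 [167 195 172 168 204 215 217 216 216 216 217 217 217 216 217 217 216 211
 196 158 121 116 144 191]
199 [141 190 190 167 161 187 205 215 218 218 217 217 218 218 217 211 204 181
 146 124 128 132 171 200]
200 [112 162 195 191 164 148 161 186 195 199 205 204 200 201 196 180 164 142
 128 126 146 177 192 200]
201 [101 120 172 196 193 178 162 146 132 142 160 157 147 149 148 145 140 140
 147 155 184 198 200 195]
```

>>> {"op": "send_rows", "data": {"xyz": [[0.6,-0.7,0],[0.6,-0.7,0.5],[0.6,-0.7,1],[0.6,-0.7,1.5],[0.6,-0.7,2],[0.6,-0.7,2.5],[0.6,-0.7,3],[0.6,-0.7,3.4],[0.6,-0.7,3.8],[0.6,-0.7,4.2]], "dr": [[0,0,0],[0,0,0],[0,0,0],[0,0,0],[0,0,0],[0,0,0],[0,0,0],[0,0,0],[0,0,0],[0,0,0]]}}

```text
time: 6.28
position: [0.5103, -0.0843, 0.1613]
tool_rot: [3.091, -0.56, -0.0]
ft_force: [-0.9, -0.4, -1.9]
grip_width: 0.256
grip_force: 38.8
```

>>> {"op": "send_rows", "data": {"xyz": [[0,0,0.5],[0,0,1],[0,0,1.5],[0,0,2],[0,0,2.5],[0,0,3],[0,0,3.5],[0,0,4],[0,0,4.5],[0,0,5]], "dr": [[0,0,0],[0,0,0],[0,0,0],[0,0,0],[0,0,0],[0,0,0],[0,0,0],[0,0,0],[0,0,0],[0,0,0]]}}

```text
time: 7.12
position: [0.5103, -0.0844, 0.1563]
tool_rot: [3.091, -0.56, -0.0]
ft_force: [-0.7, 0.1, -1.3]
grip_width: 0.252
grip_force: 38.8
```

>>> {"op": "send_rows", "data": {"xyz": [[0,0,1],[0,0,2],[0,0,3],[0,0,4],[0,0,5],[0,0,6],[0,0,7],[0,0,8],[0,0,9],[0,0,10]], "dr": [[0,0,0],[0,0,0],[0,0,0],[0,0,0],[0,0,0],[0,0,0],[0,0,0],[0,0,0],[0,0,0],[0,0,0]]}}

```text
time: 7.95
position: [0.5107, -0.0844, 0.1479]
tool_rot: [3.091, -0.56, 0.001]
ft_force: [-2.3, 0.2, 8.9]
grip_width: 0.254
grip_force: 38.8
```

>>> {"op": "send_rows", "data": {"xyz": [[0,0,1],[0,0,2],[0,0,3],[0,0,4],[0,0,5],[0,0,6],[0,0,7],[0,0,8],[0,0,9],[0,0,10]], "dr": [[0,0,0],[0,0,0],[0,0,0],[0,0,0],[0,0,0],[0,0,0],[0,0,0],[0,0,0],[0,0,0],[0,0,0]]}}

```text
time: 8.78
position: [0.5107, -0.0844, 0.1379]
tool_rot: [3.091, -0.559, 0.001]
ft_force: [-3.0, 1.2, 7.9]
grip_width: 0.253
grip_force: 38.8
```

>>> {"op": "send_rows", "data": {"xyz": [[0,0,1],[0,0,2],[0,0,3],[0,0,4],[0,0,5],[0,0,6],[0,0,7],[0,0,8],[0,0,9],[0,0,10]], "dr": [[0,0,0],[0,0,0],[0,0,0],[0,0,0],[0,0,0],[0,0,0],[0,0,0],[0,0,0],[0,0,0],[0,0,0]]}}

```text
time: 9.62
position: [0.5107, -0.0844, 0.1279]
tool_rot: [3.091, -0.56, 0.001]
ft_force: [-2.9, 0.9, 7.7]
grip_width: 0.257
grip_force: 38.8
```

>>> {"op": "send_rows", "data": {"xyz": [[0,0,1],[0,0,2],[0,0,3],[0,0,4],[0,0,5],[0,0,5.6],[0,0,6.2],[0,0,6.7],[0,0,7.1],[0,0,7.5]], "dr": [[0,0,0],[0,0,0],[0,0,0],[0,0,0],[0,0,0],[0,0,0],[0,0,0],[0,0,0],[0,0,0],[0,0,0]]}}

```text
time: 10.45
position: [0.5106, -0.0844, 0.1201]
tool_rot: [3.091, -0.56, 0.001]
ft_force: [-2.4, 0.4, 6.7]
grip_width: 0.255
grip_force: 38.8
```

>>> {"op": "send_rows", "data": {"xyz": [[0,0,0.2],[0,0,0.4],[0,0,0.6],[0,0,0.8],[0,0,1],[0,0,1.2],[0,0,1.4],[0,0,1.6],[0,0,1.6],[0,0,1.6]], "dr": [[0,0,0],[0,0,0],[0,0,0],[0,0,0],[0,0,0],[0,0,0],[0,0,0],[0,0,0],[0,0,0],[0,0,0]]}}

```text
time: 11.28
position: [0.5106, -0.0844, 0.1184]
tool_rot: [3.091, -0.56, 0.001]
ft_force: [-2.9, -0.2, 7.2]
grip_width: 0.254
grip_force: 38.8
```

>>> {"op": "send_rows", "data": {"xyz": [[0,0,0.1],[0,0,0.2],[0,0,0.3],[0,0,0.4],[0,0,0.5],[0,0,0.6],[0,0,0.7],[0,0,0.8],[0,0,0.8],[0,0,0.8]], "dr": [[0,0,0],[0,0,0],[0,0,0],[0,0,0],[0,0,0],[0,0,0],[0,0,0],[0,0,0],[0,0,0],[0,0,0]]}}

```text
time: 12.12
position: [0.5107, -0.0844, 0.1184]
tool_rot: [3.091, -0.56, 0.001]
ft_force: [-4.0, -0.4, 10.1]
grip_width: 0.253
grip_force: 38.8
```

The hard stop is felt: the force is rising while z stays put. Retracting.

>>> {"op": "send_rows", "data": {"xyz": [[0,0,-2],[0,0,-6],[0,0,-14],[0,0,-24],[0,0,-35],[0,0,-46],[0,0,-57],[0,0,-66],[0,0,-72],[0,0,-74]], "dr": [[0,0,0],[0,0,0],[0,0,0],[0,0,0],[0,0,0],[0,0,0],[0,0,0],[0,0,0],[0,0,0],[0,0,0]]}}

```text
time: 12.95
position: [0.511, -0.0845, 0.192]
tool_rot: [3.091, -0.56, 0.004]
ft_force: [1.0, -0.1, -1.3]
grip_width: 0.255
grip_force: 38.8
```

Run:
```python
from h import *
b=save("side","s4")
to([.5034,-.2613,.1898])
B=cv2.resize(b[135:235,230:320],None,fx=6,fy=6,interpolation=cv2.INTER_CUBIC)
cv2.imwrite("pics/g4.png",B[:,:,::-1])
```

```text
t 13.0 pos [ 0.5108 -0.0844  0.1916] F [-0.4  0.9 -1.2] w 22.1 gf 38.8 xaxis [ 0.937 -0.351  0.002] z [ 1.6e-03 -6.0e-04 -1.0e+00]
tool shift mm [ 55.1 168.2   1.9]
```

View pics/g4.png

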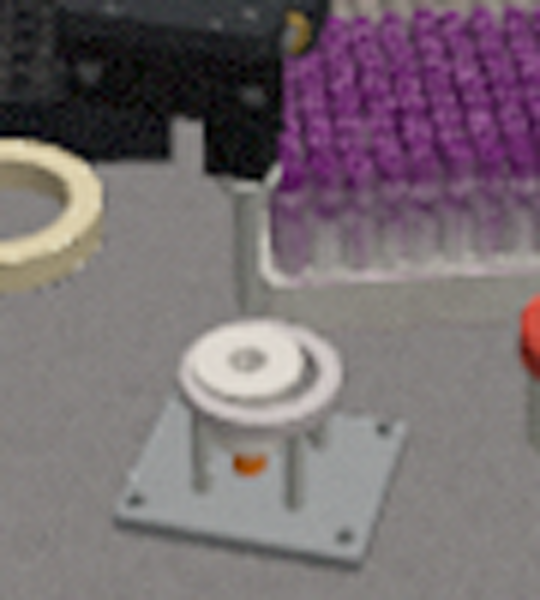

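The orange plug now stands on the base plate at (250,462), below the sleeve. The bore is empty and the rod is still upright in the grip. Going back over the holder.

>>> {"op": "send_rows", "data": {"xyz": [[3,9,0],[10,28,0],[18,53,0],[27,80,0],[36,107,0],[43,131,0],[49,150,0],[53,162,0],[55,168,0],[55,168,0]], "dr": [[0,0,0],[0,0,0],[0,0,0],[0,0,0],[0,0,0],[0,0,0],[0,0,0],[0,0,0],[0,0,0],[0,0,0]]}}

```text
time: 13.83
position: [0.5022, -0.2624, 0.1898]
tool_rot: [-3.091, 0.563, 0.002]
ft_force: [-0.4, 0.4, -0.7]
grip_width: 0.25
grip_force: 38.8
```

>>> {"op": "send_rows", "data": {"xyz": [[0,0,2],[0,0,6],[0,0,12],[0,0,17],[0,0,20],[0,0,20],[0,0,20],[0,0,20],[0,0,20],[0,0,20]], "dr": [[0,0,0],[0,0,0],[0,0,0],[0,0,0],[0,0,0],[0,0,0],[0,0,0],[0,0,0],[0,0,0],[0,0,0]]}}

```text
time: 14.67
position: [0.5031, -0.2611, 0.1707]
tool_rot: [3.091, -0.56, 0.001]
ft_force: [0.3, 0.7, -1.1]
grip_width: 0.254
grip_force: 38.8
```

```bash
python3 -c "
from h import *
to([.5032,-.2612,.0986])"
```

```text
t 14.6667 pos [ 0.5031 -0.2611  0.1707] F [ 0.3  0.7 -1.1] w 22.1 gf 38.8 xaxis [ 0.937 -0.351  0.001] z [ 5.e-04 -3.e-04 -1.e+00]
tool shift mm [ 0.1  0.  72.1]
```

Aligned with the recorded home position. Lowering in two stages.

>>> {"op": "send_rows", "data": {"xyz": [[0,0,1],[0,0,3],[0,0,5],[0,0,7],[0,0,9],[0,0,11],[0,0,13],[0,0,15],[0,0,16],[0,0,16]], "dr": [[0,0,0],[0,0,0],[0,0,0],[0,0,0],[0,0,0],[0,0,0],[0,0,0],[0,0,0],[0,0,0],[0,0,0]]}}

```text
time: 15.5
position: [0.5028, -0.2609, 0.1541]
tool_rot: [-3.091, 0.56, 0.001]
ft_force: [-0.4, -0.0, -1.3]
grip_width: 0.253
grip_force: 38.8
```

>>> {"op": "send_rows", "data": {"xyz": [[0,0,2],[0,0,7],[0,0,14],[0,0,21],[0,0,28],[0,0,35],[0,0,42],[0,0,48],[0,0,52],[0,0,53]], "dr": [[0,0,0],[0,0,0],[0,0,0],[0,0,0],[0,0,0],[0,0,0],[0,0,0],[0,0,0],[0,0,0],[0,0,0]]}}

```text
time: 16.33
position: [0.5024, -0.2607, 0.1004]
tool_rot: [-3.091, 0.56, 0.002]
ft_force: [-0.9, -0.3, -2.2]
grip_width: 0.254
grip_force: 38.8
```

>>> {"op": "send_rows", "data": {"xyz": [[0,0,0.3],[0,0,0.6],[0,0,0.9],[0,0,1.2],[0,0,1.5],[0,0,1.8],[0,0,2.1],[0,0,2.4],[0,0,2.7],[0,0,2.7]], "dr": [[0,0,0],[0,0,0],[0,0,0],[0,0,0],[0,0,0],[0,0,0],[0,0,0],[0,0,0],[0,0,0],[0,0,0]]}}

```text
time: 17.17
position: [0.5029, -0.261, 0.0987]
tool_rot: [3.091, -0.56, -0.0]
ft_force: [0.4, -0.5, -1.5]
grip_width: 0.255
grip_force: 38.8
```

>>> {"op": "send_rows", "data": {"xyz": [[0,0,0.2],[0,0,0.4],[0,0,0.6],[0,0,0.8],[0,0,1],[0,0,1],[0,0,1],[0,0,1],[0,0,1],[0,0,1]], "dr": [[0,0,0],[0,0,0],[0,0,0],[0,0,0],[0,0,0],[0,0,0],[0,0,0],[0,0,0],[0,0,0],[0,0,0]]}}

```text
time: 18.0
position: [0.5029, -0.261, 0.0986]
tool_rot: [3.091, -0.56, 0.0]
ft_force: [-2.6, 0.1, 5.4]
grip_width: 0.254
grip_force: 38.8
```

Home: 5.4 N upward with z stopped. Opening, then rising.

>>> {"op": "send_rows", "data": {"xyz": [[0,0,-0.5],[0,0,-0.5],[0,0,-0.5],[0,0,-0.5],[0,0,-0.5],[0,0,-0.5],[0,0,-0.5],[0,0,-0.5],[0,0,-0.5],[0,0,-0.5]], "dr": [[0,0,0],[0,0,0],[0,0,0],[0,0,0],[0,0,0],[0,0,0],[0,0,0],[0,0,0],[0,0,0],[0,0,0]], "jaw": 60}}

```text
time: 18.83
position: [0.5029, -0.261, 0.0982]
tool_rot: [3.091, -0.56, -0.0]
ft_force: [0.3, -0.7, 0.5]
grip_width: 0.682
grip_force: 0.0
```

>>> {"op": "send_rows", "data": {"xyz": [[0,0,-2],[0,0,-8],[0,0,-18],[0,0,-32],[0,0,-50],[0,0,-70],[0,0,-90],[0,0,-106],[0,0,-116],[0,0,-120]], "dr": [[0,0,0],[0,0,0],[0,0,0],[0,0,0],[0,0,0],[0,0,0],[0,0,0],[0,0,0],[0,0,0],[0,0,0]]}}

```text
time: 19.67
position: [0.5039, -0.2614, 0.221]
tool_rot: [3.09, -0.559, 0.006]
ft_force: [0.5, 0.8, -0.3]
grip_width: 0.69
grip_force: 0.0
```

Run:
```python
from h import *
b=save("side","s5"); to(None)
B=cv2.resize(b[175:290,200:320],None,fx=5,fy=5,interpolation=cv2.INTER_CUBIC)
cv2.imwrite("pics/g5.png",B[:,:,::-1])
```

```text
t 19.7167 pos [ 0.5037 -0.2613  0.2205] F [ 0.5 -0.5  0.4] w 60.2 gf 0.0 xaxis [ 0.937 -0.351  0.003] z [ 0.0029 -0.0017 -1.    ]
```

View pics/g5.png

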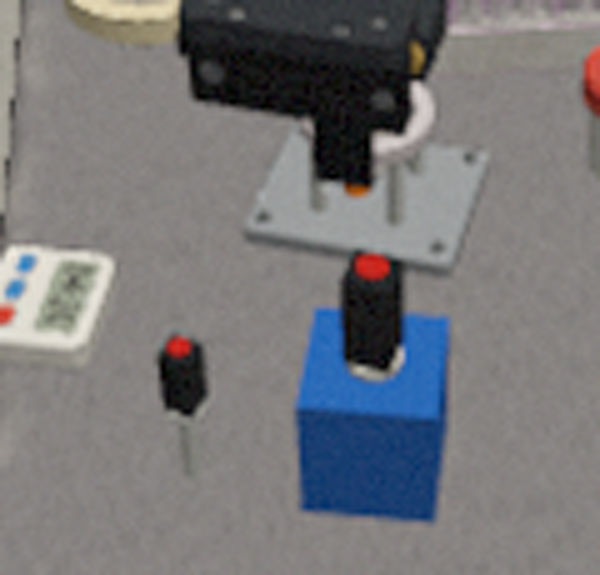

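The rod stands upright and fully home in the blue holder, with its cap at (373,266). The gripper is clear above it, and the plug is down on the base plate at (357,190).

```bash
python3 -c "
from bench import *
print(close_job())"
```

```text
the job is handed in; nothing more can be done
None
```

I handed the job in at about 20 s: the plug stands on the base plate clear of the sleeve, the rod is back home and released in its holder, and no measured force went above about 11 N; the hand-in returned no verdict.

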